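Wedge the sprung spares hatch open and fetch the spray nozzle

ROBOT

A 7-joint arm with a two-finger parallel gripper is mounted at the origin on the work surface. World frame = base frame: x ahead of the robot, y to its left, z up, the work surface at z = 0. Lengths are in m, angles in degrees, forces in N, time in s.
With the tool pointing down it reaches from about 0.4 to 0.85 m from the base axis. Payload 4.5 kg.
Tool frame: the origin (TCP) lies midway between the tips of the shut fingers; the grasp point (between the pads) lies 19 mm behind it; z points along the fingers, x is the direction in which the jaws open and shut, and the axes are right-handed (so a half turn about z gives the same grasp; the last joint's range is limited). The gripper opens to 88 mm and grips with 3 to 60 N. Pads are 18 mm wide; open, the fingers measure 123 mm over their backs; the gripper's body (75 mm by 187 mm) begins 45 mm behind the grasp point.
Start: joints at [69.66, 39.483, -11.15, 89.685, 9.013, 51.709, -12.324], TCP at [0.237, -0.578, 0.239] pointing down, gripper open.
Joint ranges: [-172.22, 172.22], [-26.19, 119.32], [-84.43, 86.54], [7.71, 146.69], [-57.33, 237.33], [2.42, 119.75], [-152.13, 152.13]. Speed limits (degrees/s): [147.25, 147.25, 180, 180, 180, 180, 180].

INTERFACE

Orientations are given as a 3x3 rotation matrix whose columns are the frame's x, y, z axes.
In Python, from bench import r gives the robot as it stands. The module is installed in compiled form; this text tells all that it offers. Calls block until the motion is done:
- r.move_ptp(position, orientation): joint-space move of the TCP to a pose.
- r.movel(position, orientation=None, vel=0.15, until_force=None): straight line of the TCP; orientation=None keeps the orientation; vel is the mean speed in m/s. With until_force (N) it stops when the force on the tool has changed by that much, and returns True; else False.
- r.move_joints(angles): joint-space move.
- r.gripper_to(opening, f_grip=None): opening from 0.0 (shut) to 1.0 (fully open); f_grip is the grip in N (None keeps the last); returns when the fingers have stopped.
- r.wait(seconds).
- r.solve_ik(position, orientation): joint angles nearest the present ones, or None.
- r.observe(): the state.
- r.camera(name): name is "side" or "top"; returns the picture (480x640x3 uint8, red, green, blue); there is no depth.
- r.calibration(name): a dict with "vfov" (degrees; the focal length in pixels is half the picture's height over the tangent of half this angle, whatever the lens; pixels are square), "cx", "cy" (the principal point, pixels), "rvec" (rotation vector, rad) and "tvec" (3), from world to camera coordinates, as OpenCV has them. Camera axes: x right, y down, z forward; pixel columns grow to the right and rows downward; lengths in m; the calibration is good to about 2 mm. A picture is of the moment at which its call begins. calibration takes no time and is no camera call.
A pose or a line that the arm cannot do raises r.MotionError and nothing moves.
- r.sign_off(): hands the job in, once; it reports no verdict.
The state is a dict: "clock": time; "joint_pos": joint angles; "joint_velocities": joint speeds; "joint_efforts": joint torques, N m; "eef_pos": TCP position; "tool_rot": TCP orientation; "wrist_force": force on the tool from outside, world axes, zero at the start; "moment": the same for the moment, N m; "grip_width": opening from 0.0 (shut) to 1.0 (fully open).
Only numpy, scipy, OpenCV 4.12 (cv2) and the standard library are available. Lean on these libraries where they do the work, as an engineer would, in place of code of your own. Each camera call takes 0.05 s, during which the arm holds its last target.

TASK

Slide open the spring-closing hatch of the grey spares chest and prop it open with the long wooden wedge, laid lengthways on the chest's side ledge between the low cleat and the hatch's upright lug. Then, with your hand off the wedge, reach in, take out the spray nozzle with the tapered nose (not the plain bush) and stand it upright in the grey tray. Leave the hatch propped open by the wedge.

Things in the scene. Friction and masses are not known exactly. Their poses are not given: they have to be found in the camera images.
- chest: Fixed grey steel chest; origin at centre of underside; x away from robot, y along its length. 150 (x -75..75) by 360 by 90 mm high. Mouth in its top: x -70..70, y -160..0, inner floor at z 35; covered by a flat aluminium hatch, top at z 95, that slides open to +y. On its +x side a dark steel ledge, x 75..160, top at z 40, full length. Wedge goes there.
- cleat (a point): Low fixed bare-steel cleat on the ledge near its -y end: 60 (x) by 14 by 14 mm high, top 54 mm above the table. This point: foot of its +y face, mid-width, on the ledge's top (chest 117, -164, 40 mm); axes as the chest's. The laid wedge's end rests against this face.
- lug (a point): Upright aluminium lug on the hatch, hanging over the ledge from an arm: 46 (x) by 12 (y) by 60 mm tall, 43 to 103 mm above the table. This point: centre of its -y face, axes as the chest's. Hatch shut: that face is flush with the cleat's +y face. Push it to +y, e.g. with the end of the wedge held over the cleat, to open the hatch; a 150 mm wedge then fits between cleat and lug.
- hatch (a joint): Opening of the sliding hatch in m: 0 shut, 0.19 full. A spring always pulls it shut: 3.5 N at 0, 5 N at 0.15. The lug moves with it. About 0.15 with the wedge in place; the hatch plate's -y edge is then at chest y -20 mm.
- wedge_mid (a point): Loose pale wooden wedge (doorstop) lying flat on the table: 150 mm long (its x), 34 wide (y, parallel sides), 10 high at the thin end, 39 at the thick end (+x); 70 to 130 g. This grip point: 60 mm from the thick end, 90 from the thin end, mid-width, 14 mm above its underside (29 mm high there). A 60 mm rectangular wooden offcut nearby is not it.
- nozzle_mid (a point): Steel spray nozzle standing loose, nose up (z), on the chest's inner floor under the hatch: 48 mm tall; foot flange 36 across, 8 high; round body 28 across, 9 to 37 mm above its foot; nose tapering to 12. This point: on the axis, 24 mm above its foot. 80 to 170 g. A plain straight bush (32 across, 30 tall) stands 70 mm beside it in chest x, on either side; both near chest y -90.
- tray: Fixed shallow open grey plastic tray on the table, 130 by 130 mm, 25 mm high, walls 4 mm, floor 4 to 5 mm thick; origin at the centre of its underside.
Things that resemble listed ones, but are neither listed nor needed, are in the scene too. What is shaped like the tray but purple or red is not meant.

How it is judged:
By the outcome, as a careful person would: the job done as asked, in the order asked, and still so for the second after the job is handed in, with the robot touching nothing.
It also fails if it takes over 67 s, if anything falls off the work surface, if the arm or the gripper's body presses on something with over 40 N, if the wrist force passes 120 N, or if a joint passes its speed limit or range.

## Working session

There is one attempt and no reset: what is moved stays moved. The work goes in short steps, each a Python script; the robot and the scene stay as the last script left them, time stands still between calls to the robot, and variables do not carry over. Pictures are saved under pics/ and viewed, and the job is handed in when it is done.

```bash
mkdir -p pics
python3 - <<'E'
from bench import r
import cv2
for n in ("side","top"):
    im=r.camera(n); cv2.imwrite(f"pics/{n}0.png",cv2.cvtColor(im,cv2.COLOR_RGB2BGR)); print(n,r.calibration(n))
o=r.observe(); print(o)
E
```

```text
side {'vfov': 46.937085270804666, 'cx': 324.4850782093965, 'cy': 243.2372981251584, 'rvec': array([ 0.92692338, -2.52707613,  1.04206191]), 'tvec': array([0.32777278, 0.31353744, 1.35701371])}
top {'vfov': 56.57809496882298, 'cx': 317.9229146583876, 'cy': 244.9891287284727, 'rvec': array([ 2.2107738 , -2.16559985,  0.09375962]), 'tvec': array([-0.08254214,  0.49077066,  1.04658868])}
{'clock': 0.1, 'joint_pos': array([ 69.65992614,  39.52844125, -11.1469795 ,  89.73860293,
         9.01499805,  51.71086768, -12.32161435]), 'joint_velocities': array([-0.03246639, -0.09783518,  0.06289216, -0.19550353, -0.1330524 ,
       -0.03204735,  0.07836721]), 'joint_efforts': array([-3.12074888e-03, -5.28496456e+01, -1.27191380e+00, -1.53836167e+01,
       -5.26609062e-02,  1.93726388e-03,  4.93036464e-05]), 'eef_pos': array([ 0.23667185, -0.57783705,  0.2379918 ]), 'tool_rot': array([[ 3.79238653e-01, -9.25298584e-01, -7.58258216e-04],
       [-9.25297397e-01, -3.79239386e-01,  1.48803990e-03],
       [-1.66444259e-03,  1.37292106e-04, -9.99998605e-01]]), 'wrist_force': array([ 0.32783847, -0.35081353, -0.01479803]), 'moment': array([ 0.02123178,  0.03471763, -0.01389184]), 'grip_width': 0.9983908385446916}
```

View pics/side0.png

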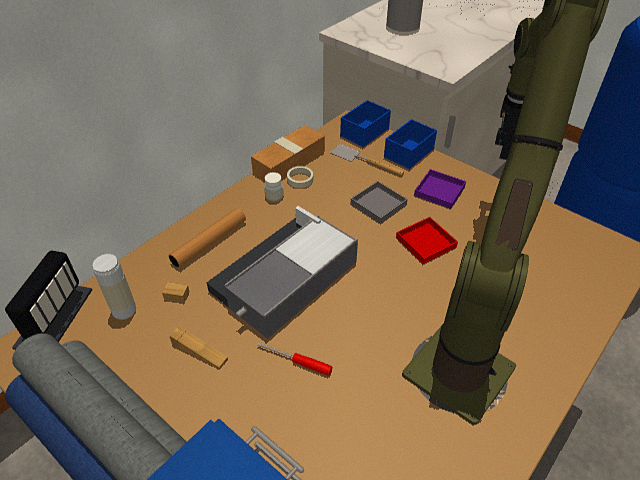

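View pics/top0.png

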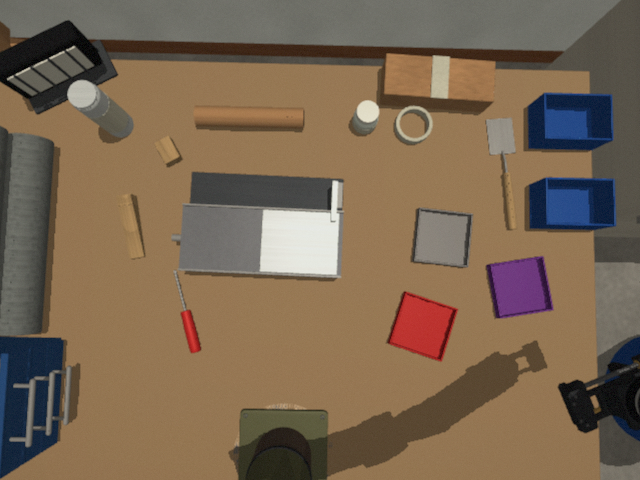

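```bash
cat > h.py <<'E'
import numpy as np, cv2
from bench import r
def cam(n):
    c=r.calibration(n); f=240/np.tan(np.radians(c['vfov']/2))
    K=np.array([[f,0,c['cx']],[0,f,c['cy']],[0,0,1.]]); R=cv2.Rodrigues(c['rvec'])[0]; return K,R,np.array(c['tvec'])
def ray(n,uv):
    K,R,t=cam(n); return -R.T@t, R.T@np.linalg.solve(K,np.array([uv[0],uv[1],1.]))
def onz(n,uv,z):
    o,d=ray(n,uv); return o+d*(z-o[2])/d[2]
def proj(n,P):
    K,R,t=cam(n); p=(K@(R@np.atleast_2d(P).T+t[:,None])).T; return p[:,:2]/p[:,2:]
def tri(u1,u2):
    o,d=ray('top',u1);p,e=ray('side',u2);A=np.stack([d,-e],1);s=np.linalg.lstsq(A,p-o,rcond=None)[0]
    a=o+s[0]*d;b=p+s[1]*e;return (a+b)/2,np.linalg.norm(a-b)
def snap(n,name):
    im=cv2.cvtColor(r.camera(n),cv2.COLOR_RGB2BGR); cv2.imwrite('pics/'+name+'.png',im); return im
def crop(im,x0,y0,x1,y1,s,name):
    cv2.imwrite('pics/'+name+'.png',cv2.resize(im[y0:y1,x0:x1],None,fx=s,fy=s,interpolation=cv2.INTER_CUBIC))
E
python3 - <<'E'
from h import *
t=cv2.imread('pics/top0.png');s=cv2.imread('pics/side0.png')
crop(t,110,160,360,290,3.2,'tc'); crop(s,150,190,370,380,3,'sc')
print(-cam('top')[1].T@cam('top')[2],-cam('side')[1].T@cam('side')[2])
E
```

```text
[ 0.41246336 -0.0618433   1.08123369] [-0.213977    0.77565385  1.18313224]
```

View pics/tc.png

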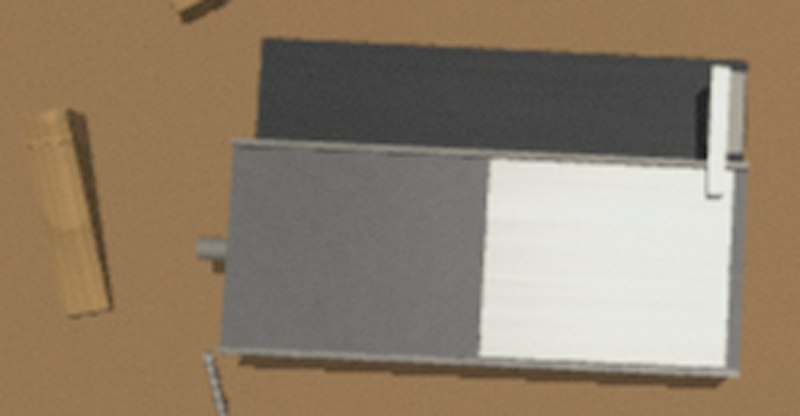

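View pics/sc.png

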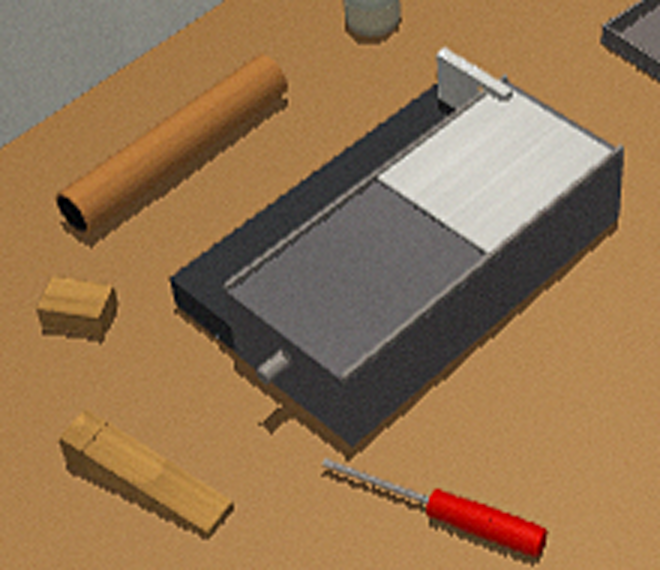

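Run:
```python
from h import *
T=lambda a,b:(a/3.2+110-.34,b/3.2+160-.34)
S=lambda a,b:(a/3+150-.33,b/3+190-.33)
c=[T(235,142),T(747,166),T(738,375),T(220,352)]
for z in (.090,.097):
  p=[onz('top',u,z) for u in c]; print(z,np.round(p,4).tolist(),[round(np.linalg.norm(p[i]-p[i-1]),4) for i in range(4)])
l=[T(263,40),T(747,62)]
p=[onz('top',u,.04) for u in l];print(np.round(p,4).tolist(),np.linalg.norm(p[0]-p[1]))
# side: rail corners
print(tri(c[3],S(345,378)),tri(c[2],S(621,149)), tri(c[0],S(228,288)))
print('ledge',tri(l[0],S(173,280)))
# wedge thick top corners, thin corners
print('w', [np.round(onz('top',T(*u),z),4).tolist() for u,z in (((25,115),.039),((68,110),.039),((110,306),.01),((67,317),.01),((85,108),0))])
t=cv2.imread('pics/top0.png');s=cv2.imread('pics/side0.png')
crop(t,110,180,160,270,8,'tw'); crop(s,155,315,245,380,8,'sw'); crop(t,400,190,490,280,7,'tt'); crop(t,310,160,360,220,10,'tl');crop(s,280,195,370,270,8,'sl')
```

```text
0.09 [[0.5725, 0.2317, 0.09], [0.5635, -0.1266, 0.09], [0.4172, -0.1227, 0.09], [0.4258, 0.2358, 0.09]] [np.float64(0.1468), np.float64(0.3585), np.float64(0.1463), np.float64(0.3586)]
0.097 [[0.5714, 0.2296, 0.097], [0.5624, -0.1262, 0.097], [0.4172, -0.1223, 0.097], [0.4257, 0.2337, 0.097]] [np.float64(0.1457), np.float64(0.3559), np.float64(0.1453), np.float64(0.3561)]
[[0.657, 0.2292, 0.04], [0.6487, -0.1287, 0.04]] 0.3579206632002259
(array([0.42507601, 0.23396201, 0.09430121]), np.float64(0.0016586662106132521)) (array([ 0.4165653 , -0.12299855,  0.09313174]), np.float64(0.0015473257883763009)) (array([0.57065035, 0.22979392, 0.09287407]), np.float64(0.003356571540952931))
ledge (array([0.65553211, 0.22826908, 0.03803344]), np.float64(0.00460862839209867))
w [[0.5974, 0.4014, 0.039], [0.6018, 0.3702, 0.039], [0.4595, 0.3433, 0.01], [0.4507, 0.3749, 0.01], [0.6107, 0.3735, 0.0]]
```

View pics/tw.png

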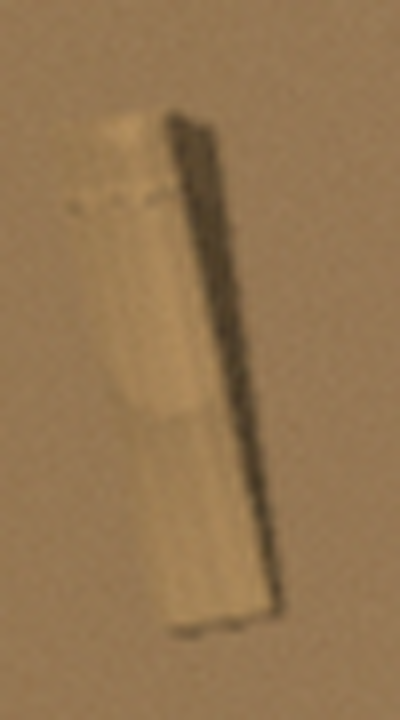

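View pics/tt.png

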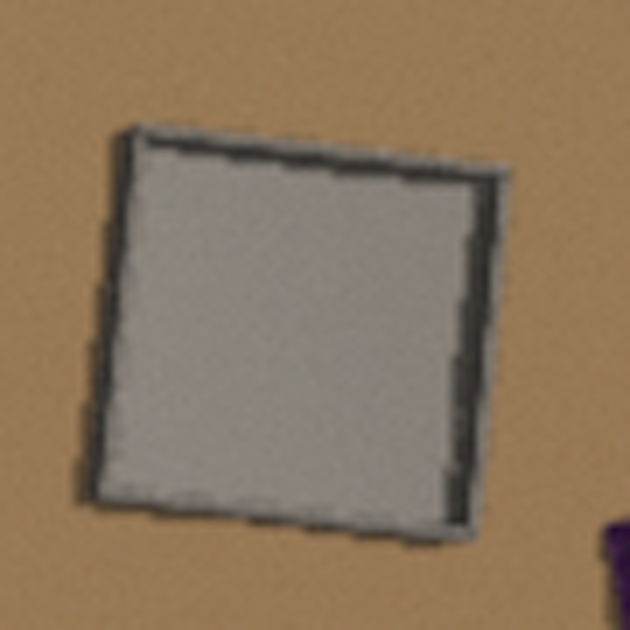

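View pics/tl.png

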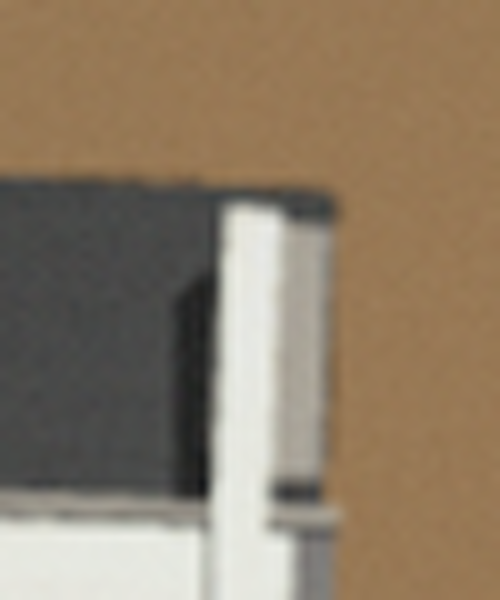

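View pics/sl.png

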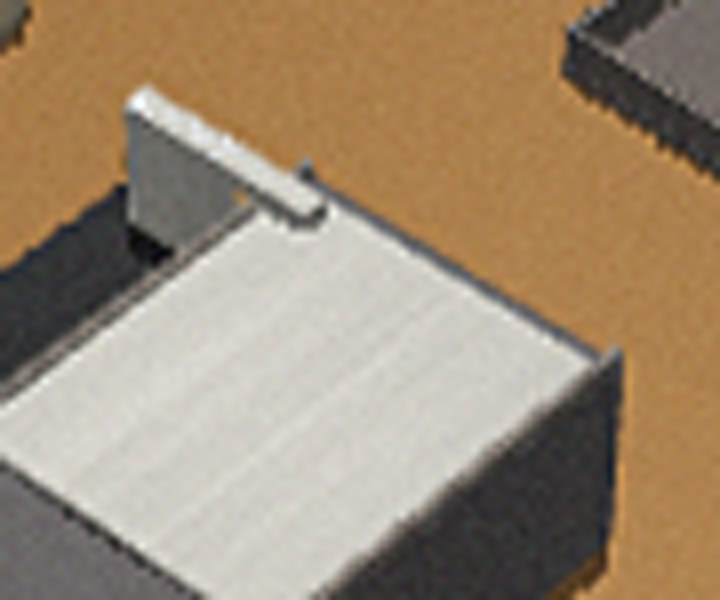

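View pics/sw.png

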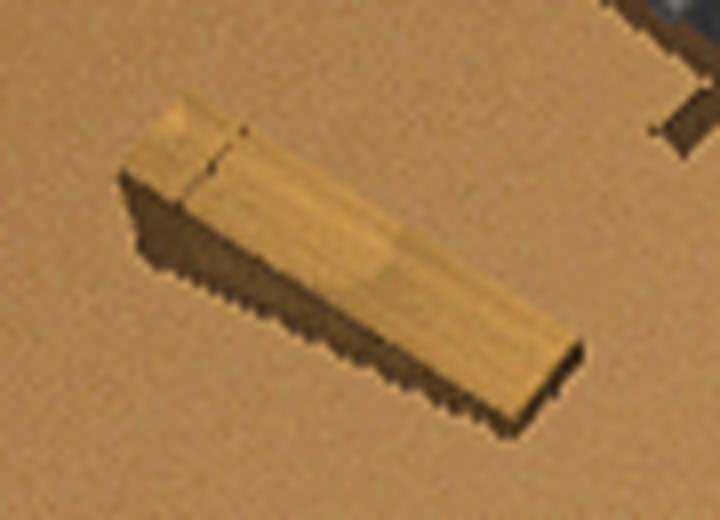

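Run:
```python
from h import *
S=lambda a,b:(a/8+155-.44,b/8+315-.44); T=lambda a,b:(a/8+110-.44,b/8+180-.44)
A=[onz('side',S(120,175),.039),onz('side',S(185,95),.039),onz('side',S(582,343),.01),onz('side',S(515,425),.01)]
B=[None,onz('top',T(168,112),.039),onz('top',T(272,607),.01),onz('top',T(168,628),.01)]
print(np.round(A,4).tolist());print([None if b is None else np.round(b,4).tolist() for b in B])
print([np.linalg.norm((A[i]-A[i-1])[:2]) for i in range(4)])
V=lambda a,b:(a/7+400-.43,b/7+190-.43)
c=[onz('top',V(*u),.025) for u in ((132,128),(507,168),(474,538),(92,500))]
print('tray',np.round(c,4).tolist(),np.mean(c,0),[np.linalg.norm(c[i]-c[i-1]) for i in range(4)])
L=lambda a,b:(a/10+310-.45,b/10+160-.45)
print('lug top corners',[np.round(onz('top',L(*u),.103),4).tolist() for u in ((220,203),(283,208))])
print('cleat',[np.round(onz('top',L(*u),.054),4).tolist() for u in ((330,222),(324,480))])
# chest-frame predicted
c0=np.array([.4938,.0544]);a=np.radians(-1.45);R=np.array([[np.cos(a),-np.sin(a)],[np.sin(a),np.cos(a)]])
for p in ((117,-164),(140,-164),(140,-176),(147,-178),(87,-178)): print(p,np.round(c0+R@(np.array(p)/1000),4))
```

```text
[[0.5916, 0.4054, 0.039], [0.6002, 0.3727, 0.039], [0.4537, 0.3435, 0.01], [0.4477, 0.3767, 0.01]]
[None, [0.6029, 0.371, 0.039], [0.4592, 0.3444, 0.01], [0.4522, 0.375, 0.01]]
[np.float64(0.14672226592056073), np.float64(0.03380487089882885), np.float64(0.14934355460303916), np.float64(0.03371971033971146)]
tray [[0.5862, -0.3114, 0.025], [0.5752, -0.4402, 0.025], [0.4483, -0.4282, 0.025], [0.4585, -0.2982, 0.025]] [ 0.5170689  -0.36946957  0.025     ] [np.float64(0.12835338126578177), np.float64(0.1292684377637877), np.float64(0.12746412522256784), np.float64(0.13041335659276931)]
lug top corners [[0.632, -0.0989, 0.103], [0.6312, -0.113, 0.103]]
cleat [[0.6391, -0.1266, 0.054], [0.5782, -0.1262, 0.054]]
(117, -164) [ 0.6066 -0.1125]
(140, -164) [ 0.6296 -0.1131]
(140, -176) [ 0.6293 -0.1251]
(147, -178) [ 0.6362 -0.1273]
(87, -178) [ 0.5763 -0.1257]
```

```bash
cat >> h.py <<'E'
c0=np.array([.4952,.0544]);YA=np.radians(-1.45)
def C(x,y,z):  # chest mm -> world
    R=np.array([[np.cos(YA),-np.sin(YA)],[np.sin(YA),np.cos(YA)]]); p=c0+R@(np.array([x,y])/1000); return np.array([p[0],p[1],z/1000])
def down(deg):  # tool x axis yaw
    a=np.radians(deg);x=np.array([np.cos(a),np.sin(a),0]);z=np.array([0,0,-1.]);return np.stack([x,np.cross(z,x),z],1)
def st(m=''):
    o=r.observe();print(m,round(o['clock'],2),np.round(o['eef_pos'],4),np.round(o['wrist_force'],1),round(o['grip_width'],3),np.round(o['joint_pos'],0))
E
python3 - <<'E'
from h import *
for k in (-1,1):
    a=11+90*k; b=88.55+90*k
    for P,g in (([.5412,.3769,.12],a),([.5412,.3769,.005],a),(C(120,-245,200),b),(C(120,-245,65),b),(C(120,-66,45),b)):
        q=r.solve_ik(np.array(P),down(g)); print(k,g,None if q is None else np.round(q,0))
E
```

```text
-1 -79 [ -46.   51.   13.   89.  -16.   41. -104.]
-1 -79 [-55.  65.  33.  91. -51.  39. -76.]
-1 -1.4500000000000028 [ 27.  44. -25.  89.  22.  51.  -7.]
-1 -1.4500000000000028 [ 23.  54. -17.  94.  24.  36.  -9.]
-1 -1.4500000000000028 [  7.  55. -18.  99.  29.  31. -30.]
1 101 [-13.  59. -53.  88.  52.  61.  21.]
1 101 [-36.  60.  -6.  90.  11.  31.  53.]
1 178.55 [  -0.   46.   26.   91.  -24.   50. -146.]
1 178.55 [   2.   56.   23.   95.  -33.   36. -139.]
1 178.55 [ -16.   57.   25.  100.  -41.   32. -148.]
```

Run:
```python
from h import *
G=down(-79)
r.move_ptp(np.array([.5412,.3769,.22]),G); st()
r.gripper_to(0.75,40)
snap('top','top1')
r.movel([.5412,.3769,.005],vel=.2); st()
r.gripper_to(0,45); st('grip')
r.movel([.5412,.3769,.2],vel=.2); st()
snap('top','top2');snap('side','side2')
```

```text
3.59 [0.5419 0.3759 0.2201] [ 0.4 -0.1  0.4] 1.001 [ -39.   43.    1.   85.   -1.   52. -117.]
 5.38 [0.5421 0.3775 0.0063] [ 0.2  0.3 -0.1] 0.75 [ -39.   60.    0.   90.   -0.   30. -118.]
grip 5.96 [0.5413 0.3772 0.0053] [-0.1 -1.   3. ] 0.381 [ -39.   60.    0.   90.   -0.   30. -118.]
 7.08 [0.5404 0.3763 0.1987] [ 0.3  0.  -1.8] 0.379 [ -39.   45.    1.   86.   -1.   50. -117.]
```

View pics/side2.png

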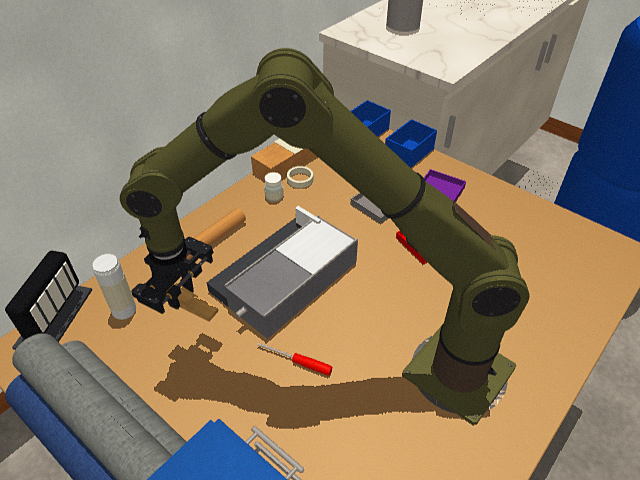

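View pics/top1.png

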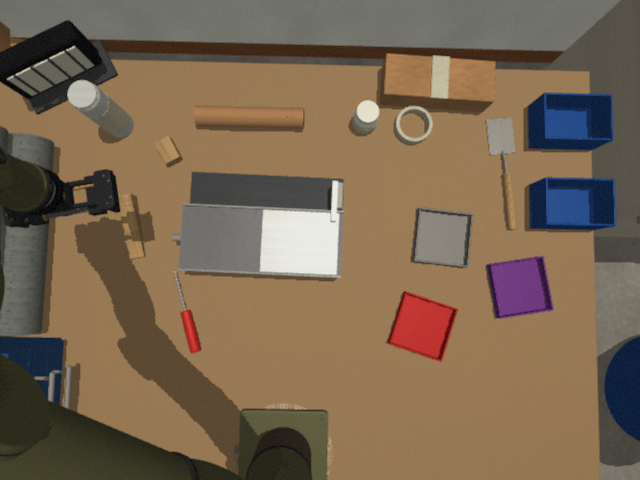

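```bash
python3 - <<'E'
from h import *
D=down(-1.45)
r.move_ptp(C(120,-250,210),D); st()
r.movel(C(120,-250,66),vel=.2); st()
snap('top','top3');snap('side','side3')
E
python3 - <<'E'
from h import *
t=cv2.imread('pics/top3.png');s=cv2.imread('pics/side3.png')
crop(t,250,140,450,290,4,'t3c'); crop(s,230,110,430,260,4,'s3c')
E
```

```text
9.27 [ 0.6092 -0.1971  0.21  ] [ 0.2  0.2 -0. ] 0.382 [ 28.  44. -27.  88.  23.  53.  -8.]
 10.13 [ 0.61   -0.1983  0.0671] [ 0.   0.2 -0.4] 0.381 [ 26.  55. -22.  93.  30.  38. -13.]
```

View pics/t3c.png

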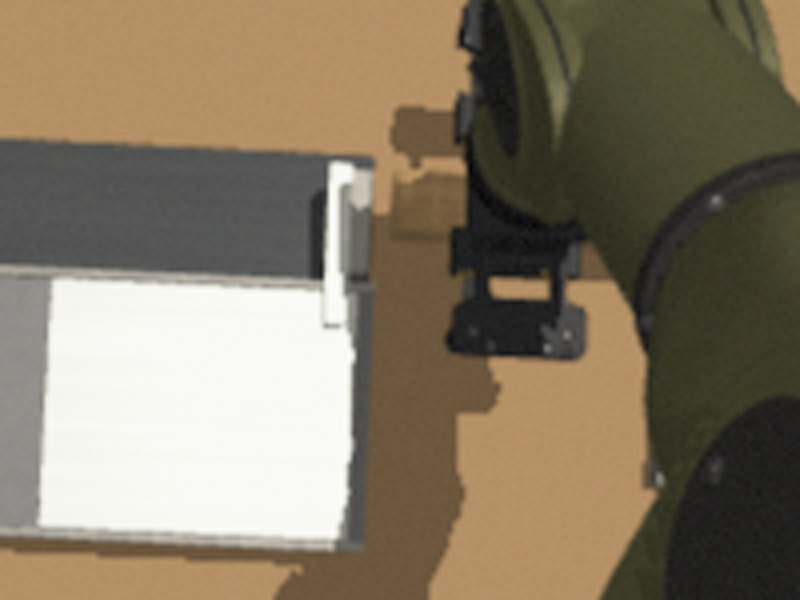

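View pics/s3c.png

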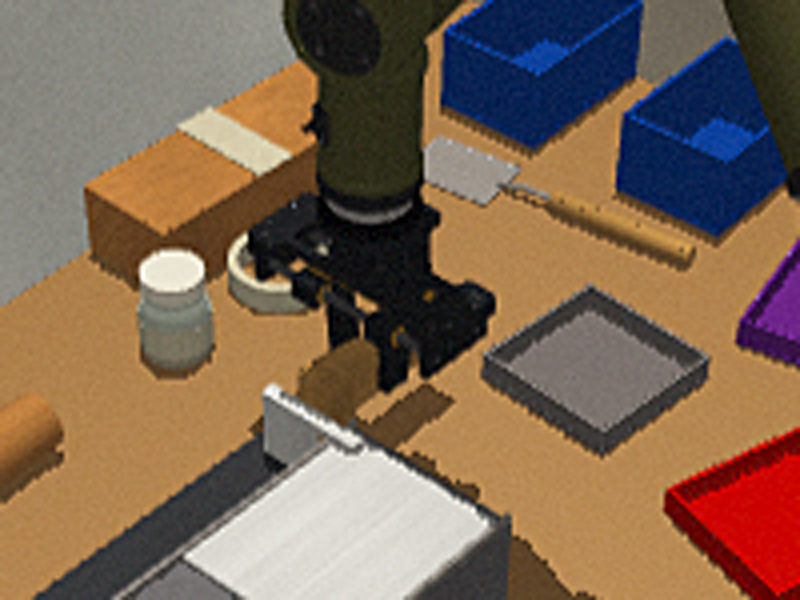

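Run:
```python
from h import *
print(r.movel(C(120,-215,66),vel=.04,until_force=2.5)); st('contact')
o=r.observe(); p=o['eef_pos'][:2]-c0; print('chest y', (-np.sin(-YA)*-1*0)+ (np.array([[np.cos(YA),np.sin(YA)],[-np.sin(YA),np.cos(YA)]])@p)*1000)
```

```text
True
contact 10.91 [ 0.6095 -0.1709  0.0658] [ 1.1 -3.1  1.5] 0.379 [ 23.  54. -21.  95.  30.  37. -16.]
chest y [ 120.00715063 -222.31173686]
```

```bash
python3 - <<'E'
from h import *
r.movel(C(120,-62,66),vel=.1); st('open')
snap('side','side4')
E
python3 - <<'E'
from h import *
crop(cv2.imread('pics/side4.png'),180,150,380,300,4,'s4c')
E
```

```text
open 12.67 [ 0.6133 -0.012   0.0655] [ 2.6 -4.5 -0.9] 0.382 [  7.  53. -19.  98.  28.  34. -30.]
```

View pics/s4c.png

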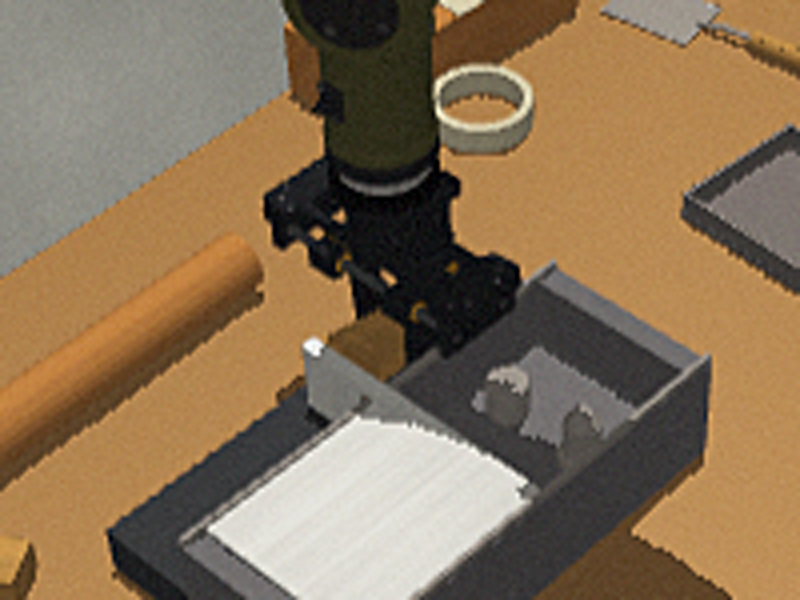

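Run:
```python
from h import *
print(r.movel(C(120,-62,43),vel=.04,until_force=5)); st('low')
z=r.observe()['eef_pos'][2]*1000
print(r.movel(C(120,-80,max(z,45)),vel=.03,until_force=5)); st('back')
p=r.observe()['eef_pos'][:2]-c0
print((np.array([[np.cos(YA),np.sin(YA)],[-np.sin(YA),np.cos(YA)]])@p)*1000)
snap('top','top5');snap('side','side5')
crop(cv2.imread('pics/side5.png'),180,150,380,300,4,'s5c')
crop(cv2.imread('pics/top5.png'),180,150,380,300,4,'t5c')
```

```text
True
low 13.24 [ 0.6126 -0.0126  0.0452] [-0.4 -1.5  4.8] 0.378 [  7.  55. -18.  98.  29.  32. -30.]
True
back 13.64 [ 0.6125 -0.0228  0.0452] [-0.3  0.1  4.3] 0.385 [  8.  55. -18.  98.  29.  32. -30.]
[119.21381546 -74.22258275]
```

View pics/s5c.png

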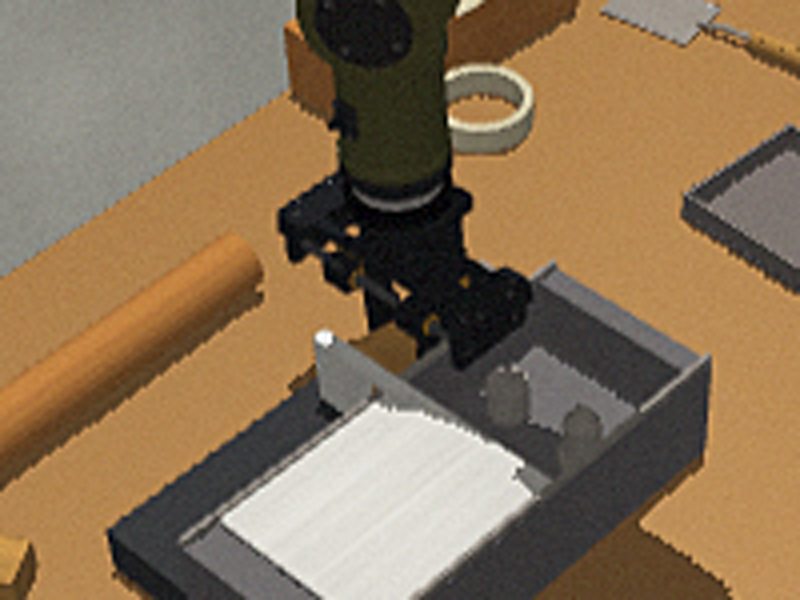

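View pics/t5c.png

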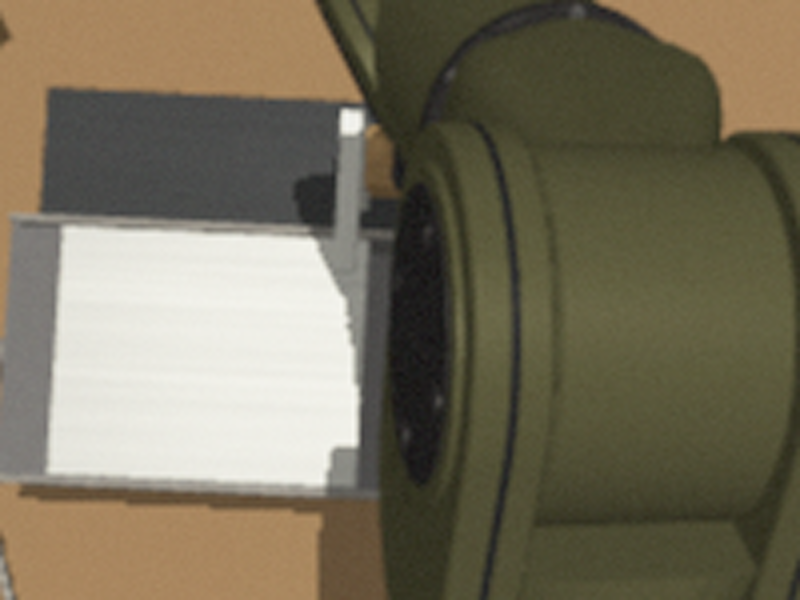

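Run:
```python
from h import *
r.gripper_to(.46); st()
r.movel(C(120,-74,110),vel=.08); st()
r.movel(C(120,-74,230),vel=.25)
r.move_ptp(C(0,-260,250),down(-1.45)); st()
snap('top','top6');snap('side','side6')
crop(cv2.imread('pics/side6.png'),180,150,380,300,4,'s6c')
crop(cv2.imread('pics/top6.png'),200,150,400,300,4,'t6c')
```

```text
14.06 [ 0.6122 -0.0233  0.0448] [0.7 0.1 0.3] 0.459 [  8.  55. -18.  98.  29.  32. -30.]
 15.02 [ 0.6129 -0.0227  0.1096] [ 0.2 -0.7  0.4] 0.464 [  9.  49. -21.  97.  26.  39. -27.]
 16.54 [ 0.4895 -0.2039  0.2495] [-0.  1.  0.] 0.46 [ 35.  33. -28. 105.  21.  47.  -5.]
```

View pics/s6c.png

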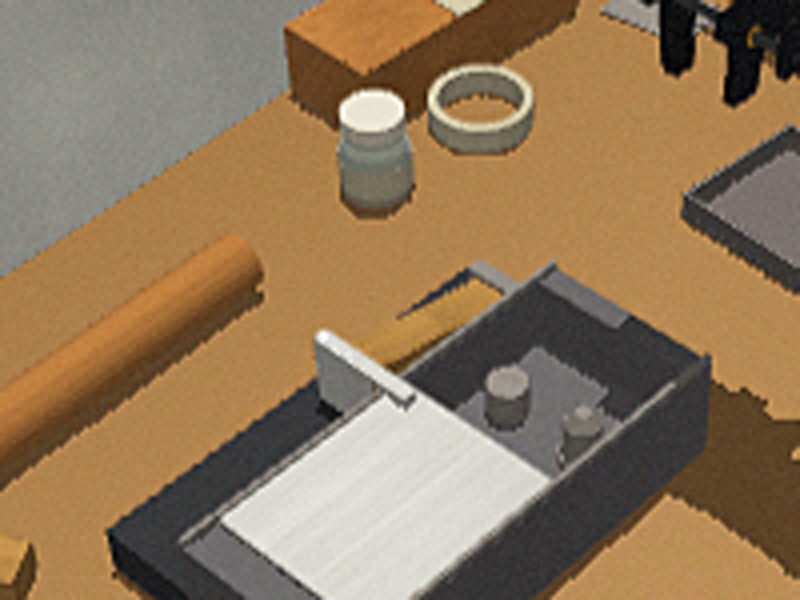

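View pics/t6c.png

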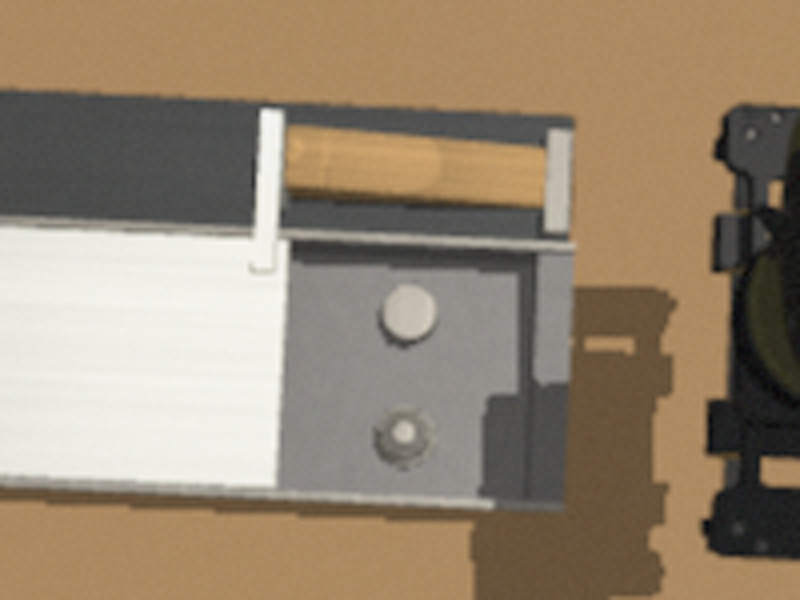

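Run:
```python
from h import *
t=cv2.imread('pics/top6.png');s=cv2.imread('pics/side6.png')
crop(t,285,210,325,275,10,'tn'); crop(s,300,240,340,275,14,'sn')
u=(404/4+200-.4,432/4+150-.4)
p=onz('top',u,.083);print(p, proj('side',p), tri(u,(588/4+180-.4,409/4+150-.4)))
u=(404/4+200-.4,436/4+150-.4); print('flange/body',onz('top',u,.06))
M=np.array([[np.cos(YA),np.sin(YA)],[-np.sin(YA),np.cos(YA)]]);print(M@(p[:2]-c0)*1000)
```

```text
[ 0.45841546 -0.03354556  0.083     ] [[324.27821421 252.40104311]] (array([ 0.45576525, -0.03546583,  0.08587949]), np.float64(0.006226095612763417))
flange/body [ 0.45718284 -0.03294654  0.06      ]
[-34.54733356 -88.8482141 ]
```

View pics/tn.png

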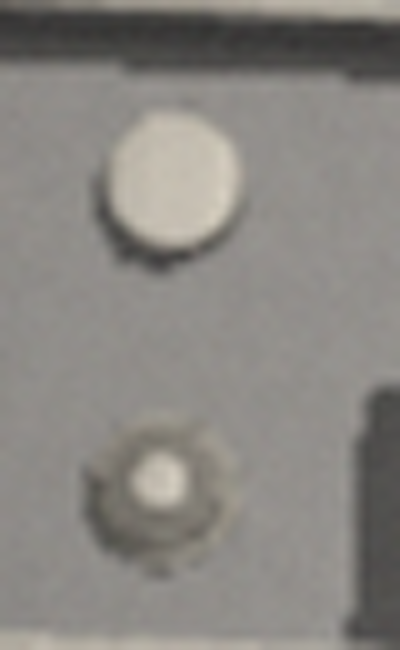

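View pics/sn.png

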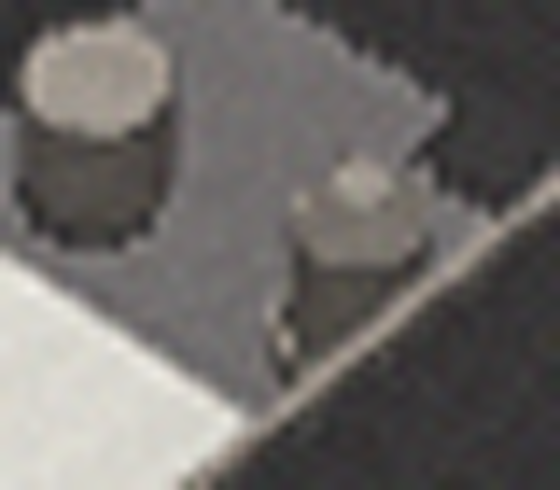

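Run:
```python
from h import *
a=onz('top',(300.35,257.55),.083);b=onz('side',(325.5,252.4),.083);print(a,b,tri((300.35,257.55),(325.5,252.4)))
M=np.array([[np.cos(YA),np.sin(YA)],[-np.sin(YA),np.cos(YA)]])
for q in(a,b):print(M@(q[:2]-c0)*1000)
for g in (-91.45,88.55,-60,-30,60,30):
  for z in (.1,.044):
    q=r.solve_ik(np.array([.4575,-.034,z]),down(g));print(g,None if q is None else np.round(q))
  q=r.solve_ik(np.array([.517,-.369,.02]),down(g));print('tray',None if q is None else np.round(q))
```

```text
[ 0.45851586 -0.0329835   0.083     ] [ 0.45586013 -0.03573383  0.083     ] (array([ 0.45696077, -0.03412088,  0.08378144]), np.float64(0.0037628645554379624))
[-34.46119029 -88.28379121]
[-37.04647179 -91.10044309]
-91.45 [ -1.  42.  -1. 125.   3.  13. -96.]
-91.45 [ -1.  49.  -1. 126.   5.   5. -98.]
tray [ 33.  57.  -2.  95.   5.  28. -64.]
88.55 [ 18.  45. -32. 124.  56.  27.  30.]
88.55 [  9.  50. -17. 125.  65.  14.  22.]
tray [ 53.  63. -42.  94.  56.  46.  74.]
-60 [  1.  42.  -5. 125.  14.  13. -75.]
-60 [ -0.  49.  -2. 126.  16.   5. -78.]
tray [ 37.  57. -11.  95.  18.  29. -45.]
-30 [  4.  42.  -9. 125.  24.  15. -56.]
-30 [  1.  49.  -3. 126.  27.   6. -59.]
tray [ 40.  58. -15.  95.  26.  31. -21.]
60 [ 14.  44. -25. 124.  50.  22.   8.]
60 [  5.  49. -11. 126.  56.  10.   3.]
tray [ 49.  61. -34.  94.  48.  41.  51.]
30 [ 10.  43. -18. 124.  42.  19. -14.]
30 [  3.  49.  -7. 126.  46.   8. -18.]
tray [ 46.  59. -27.  94.  41.  36.  27.]
```

```bash
python3 - <<'E'
from h import *
D=down(-91.45);P=[.4573,-.034]
r.gripper_to(.72)
r.move_ptp(np.array(P+[.19]),D); st()
snap('top','top7')
print(r.movel(np.array(P+[.0465]),vel=.12,until_force=6)); st('down')
r.gripper_to(0,25); st('grip')
snap('side','side7')
E
python3 - <<'E'
from h import *
crop(cv2.imread('pics/side7.png'),180,150,380,300,4,'s7c')
E
```

```text
18.55 [ 0.4576 -0.0343  0.1901] [-0.2  0.5 -0.1] 0.72 [ -1.  32.  -1. 121.   1.  27. -94.]
False
down 19.95 [ 0.4577 -0.0341  0.047 ] [0.4 0.6 0.4] 0.719 [ -1.  49.  -0. 126.   2.   5. -95.]
grip 20.59 [ 0.4574 -0.034   0.0466] [-0.1  0.   2.4] 0.307 [ -1.  49.  -0. 126.   2.   5. -95.]
```

View pics/s7c.png

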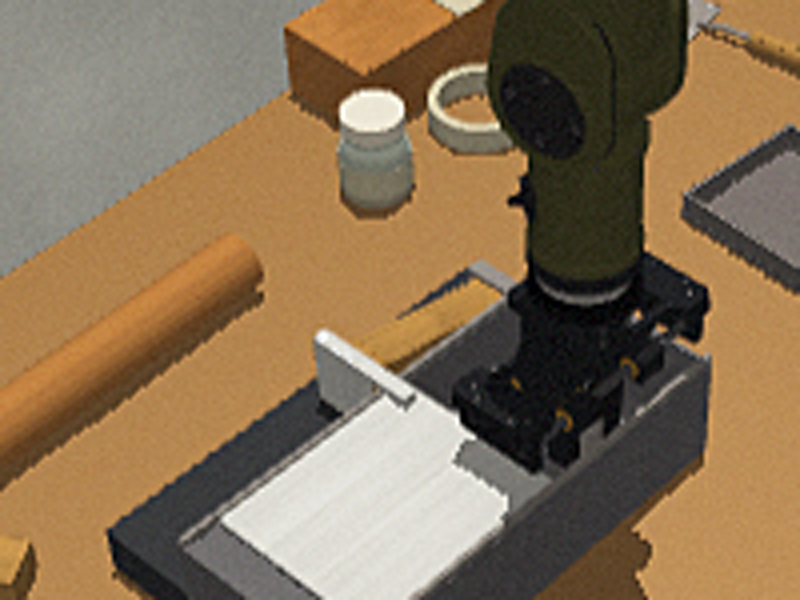

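Run:
```python
from h import *
r.movel(np.array([.4573,-.034,.2]),vel=.12); st('lift')
r.move_ptp(np.array([.517,-.369,.15]),down(-91.45)); st('tray')
r.movel(np.array([.517,-.369,.05]),vel=.1); st()
snap('side','side8')
crop(cv2.imread('pics/side8.png'),280,110,480,260,4,'s8c')
```

```text
lift 22.07 [ 0.4568 -0.034   0.1995] [ 0.6  0.3 -1.1] 0.305 [ -1.  31.  -1. 120.   1.  29. -94.]
tray 23.37 [ 0.518  -0.3664  0.15  ] [-0.9  1.2 -2.5] 0.309 [ 34.  46.  -5.  93.   5.  41. -65.]
 24.52 [ 0.5175 -0.3694  0.0507] [-0.2  0.2 -0.7] 0.307 [ 33.  54.  -4.  95.   6.  31. -66.]
```

View pics/s8c.png

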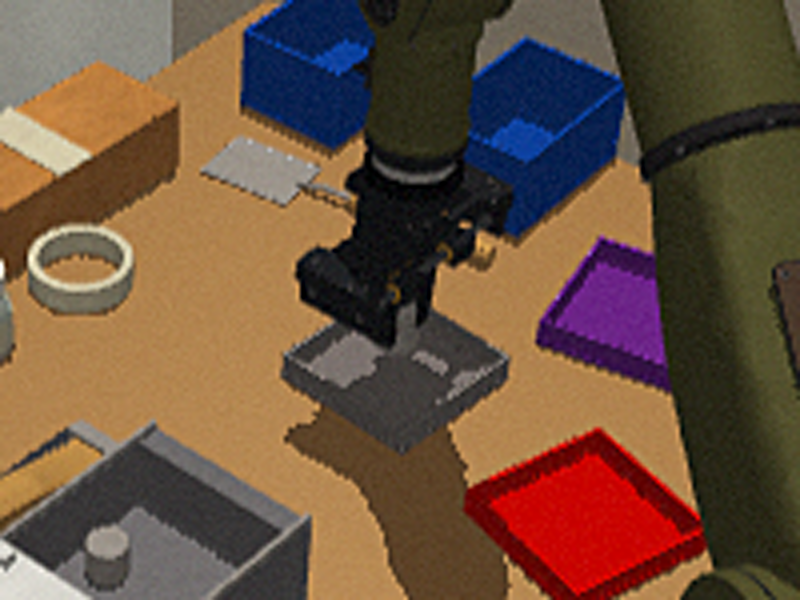

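Run:
```python
from h import *
print(r.movel(np.array([.517,-.369,.013]),vel=.03,until_force=4)); st('set')
r.wait(.2); r.gripper_to(.55); st('open')
r.movel(np.array([.517,-.369,.16]),vel=.1); st()
r.move_ptp(np.array([.50,-.58,.25]),down(-91.45)); st()
snap('side','side9');snap('top','top9')
crop(cv2.imread('pics/side9.png'),250,110,450,260,4,'s9c')
crop(cv2.imread('pics/top9.png'),280,150,480,300,4,'t9c')
```

```text
True
set 25.61 [ 0.5168 -0.3689  0.0156] [-0.4 -0.2  4.8] 0.309 [ 33.  58.  -4.  95.   7.  28. -66.]
open 26.31 [ 0.5157 -0.3682  0.0145] [0.3 0.1 0.3] 0.552 [ 33.  58.  -4.  95.   7.  28. -66.]
 27.91 [ 0.5166 -0.3687  0.1593] [ 0.1 -0.3 -0.6] 0.55 [ 34.  46.  -5.  92.   5.  43. -65.]
 28.82 [ 0.5008 -0.5778  0.2488] [-0.3  0.8 -0.3] 0.549 [ 48.  52.  -7.  59.   6.  70. -49.]
```

View pics/s9c.png

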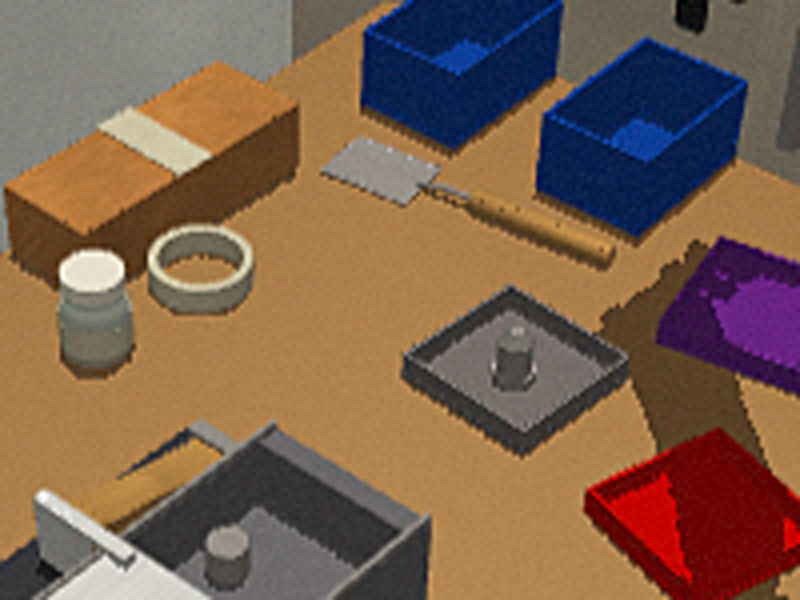

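View pics/t9c.png

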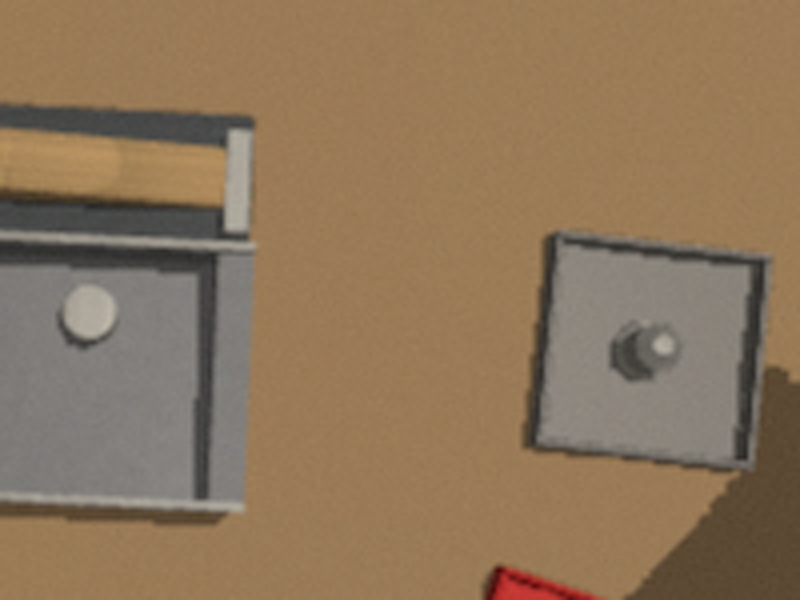

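The nozzle stands upright in the grey tray, with its nose at (445,236) in top9 and (379,193) in side9. The wedge still sits between the cleat and the lug, and the bush is still in the chest.

Run:
```python
from h import *
st(); r.sign_off()
```

```text
28.93 [ 0.5014 -0.5771  0.2489] [0.3 0.1 0.2] 0.553 [ 48.  52.  -7.  59.   6.  70. -49.]
the job is handed in; nothing more can be done
```

The job was done in the order asked and handed in at about 29 s of the 67 s allowed. I pushed the hatch open by its lug with the thick end of the wedge, then laid the wedge on the ledge between cleat and lug and let go. Then I took the tapered nozzle out of the chest and stood it in the grey tray.

- **Last pictures:** the wedge lies flat between the cleat and the lug with the hatch still open. The nozzle stands upright near the middle of the grey tray, the bush is untouched in the chest, and the arm is clear of everything.
- **Forces:** the wrist-force readings I took stayed within about 6 N. I did not record it continuously.
- **Disagreements:** the two cameras differed by about 3–4 mm on the wedge and the nozzle, so I used values in between. The tray's edges measured 127–130 mm against the stated 130, and the chest about 358 by 147 mm against 360 by 150. None of the checks failed.

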